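# Nest the filling tubs at the bun stall

## Task

The three steel filling tubs are to be put away nested. First stand the small tub, which is lying on its side, upright on the worktop with its mouth up and let go of it; then set the medium tub into the large one, and last take the small tub again and set it into the medium one. Lower them in gently so that each sits flat on the floor of the next, leave the set standing upright on the worktop, and leave the jar, the cup and the spatula where they are.

Things in the scene. Friction and masses are not known exactly. Their poses are not given: they have to be found in the camera images.
- large_tub: the large tub: round steel tub with a red eight-sided foot and red band, standing upright. 94 mm high, outside diameter 116 mm at the foot and 136 mm at the rim, wall 3 mm; its inner floor is thick and lies 20 mm above its underside (inside diameter 114 mm there, 130 mm at the rim). 0.40 kg. Origin: centre of the underside, z axis up out of the mouth
- medium_tub: the medium tub: the same with yellow foot and band, standing upright. 92 mm high, outside diameter 92 mm at the bottom (foot corners 97 mm) and 104 mm at the rim, wall 3 mm; inner floor 20 mm above its underside (inside diameter 89 mm there, 98 mm at the rim). 0.22 kg. Seated in the large tub its rim stands 18 mm above the large rim. Origin: centre of the underside, z axis up out of the mouth
- small_tub: the small tub: straight steel tub, blue eight-sided foot and band, at first lying on its side on a flat of the foot, in any direction. 90 mm long, outside diameter 66 mm (foot corners 71 mm), wall 3 mm, inner floor 20 mm above the underside. 0.15 kg, foot end heavier. Nested, its rim stands 18 mm above the medium rim. Origin: on its axis, 45 mm from foot face and from mouth; x axis points out of the mouth
- small_foot (a point): centre of the small tub's underside (the face of its blue foot)
- spice_jar: bystander: glass jar with a red cap, 60 mm in diameter, 70 mm high, upright; origin centre of its underside
- tea_cup: bystander: green plastic cup, 74 mm in diameter, 65 mm high, upright; origin centre of its underside
- spatula: bystander: black-handled spatula lying flat beyond the tubs, roughly crosswise to the robot; origin under its middle, x axis along it towards the blade

How it is judged (in metres and radians):
On the way, in this order (a step that is already met when the one before it is completed fails the run):
1. the small tub stands upright, mouth up, on the worktop and is let go (angle between small_tub's own x axis and vertical below 0.1 rad and height (world z) of small_foot below 0.008 m and contact force between the fingers and small_tub below 0.05 N and linear speed of small_tub below 0.03 m/s), for 0.2 s.
2. the medium tub sits flat on the floor of the large tub and is let go (z of medium_tub in the frame of large_tub between 0.012 and 0.026 m and horizontal distance between medium_tub and large_tub below 0.016 m and angle between medium_tub's own z axis and vertical below 0.1 rad and contact force between the fingers and medium_tub below 0.05 N), for 0.2 s.
3. the small tub sits flat on the floor of the medium tub and is let go (z of small_foot in the frame of medium_tub between 0.012 and 0.026 m and horizontal distance between small_foot and medium_tub below 0.016 m and angle between small_tub's own x axis and vertical below 0.1 rad and contact force between the fingers and small_tub below 0.05 N), for 0.2 s.
At the end, for the whole second after the job is handed in: The large tub stands upright on the worktop (tilt under 0.08 rad), the medium tub sits upright on its floor and the small tub upright on the medium tub's floor (each underside 12 to 26 mm above the next one's underside, axes within 16 mm, tilt under 0.1 rad, mouths up), all at rest (z of medium_tub in the frame of large_tub between 0.012 and 0.026 m and horizontal distance between medium_tub and large_tub below 0.016 m and angle between medium_tub's own z axis and vertical below 0.1 rad and z of small_foot in the frame of medium_tub between 0.012 and 0.026 m and horizontal distance between small_foot and medium_tub below 0.016 m and angle between small_tub's own x axis and vertical below 0.1 rad and angle between large_tub's own z axis and vertical below 0.08 rad and height (world z) of large_tub below 0.008 m and linear speed of each of large_tub, medium_tub, small_tub below 0.02 m/s); the robot touches nothing.
It fails at once if the jar, the cup or the spatula is pushed more than 40 mm from its place (distance of any of spice_jar, tea_cup, spatula from where it was at the start of the episode above 0.04 m).
It fails at once if the jar or the cup is knocked over (angle between any of spice_jar, tea_cup's own z axis and vertical above 0.5 rad).
It fails at once if a tub is rammed into another (more than 60 N between them) (contact force between any of medium_tub, small_tub and large_tub above 60 N or contact force between small_tub and medium_tub above 60 N).
It fails at once if a tub is dropped: it falls free of the fingers faster than 0.6 m/s (a fall of about 20 mm) ((contact force between the fingers and small_tub below 0.05 N and linear speed of small_tub above 0.6 m/s) or (contact force between the fingers and medium_tub below 0.05 N and linear speed of medium_tub above 0.6 m/s) or (contact force between the fingers and large_tub below 0.05 N and linear speed of large_tub above 0.6 m/s)).
It also fails if it takes over 67 s, if anything falls off the work surface, if the arm or the gripper's body presses on something with over 40 N, if the wrist force passes 120 N, or if a joint passes its speed limit or range.

## Robot

A 6-joint arm with a two-finger parallel gripper is mounted at the origin on the work surface. World frame = base frame: x ahead of the robot, y to its left, z up, the work surface at z = 0. Lengths are in m, angles in degrees, forces in N, time in s.
With the tool pointing down it reaches from about 0.3 to 0.75 m from the base axis. Payload 8.5 kg.
Tool frame: the origin (TCP) lies between the finger pads; the fingertips stand env.finger_overhang ahead of it and the grasp point (between the pads) lies 2 mm behind it (env.finger_overhang is the distance from the TCP to the fingertips, in m); z points along the fingers, y is the line along which they close (so a half turn about z gives the same grasp; the last joint's range is limited). The gripper opens to 85 mm and grips with 20 to 120 N. Pads are 22 mm wide; open, the fingers measure 114 mm over their backs; the gripper's body (76 mm by 85 mm) begins 54 mm behind the grasp point. The pads swing forward as they close: fully open they stand 13 mm farther back than shut.
Start: joints at [54.127, 21.807, 74.336, -0, 83.858, -12.336], TCP at [0.22, 0.504, 0.248] pointing down, gripper open.
Joint ranges: [-178.18, 178.18], [-50.72, 133.34], [12.68, 142.11], [-81.47, 261.47], [9.98, 163.14], [-165.26, 165.26]. Speed limits (degrees/s): [136.94, 136.94, 180, 180, 180, 180].

## Interface

Orientations are given as a 3x3 rotation matrix whose columns are the frame's x, y, z axes.
In Python, from rig import env gives the robot as it stands. The module is installed in compiled form; this text tells all that it offers.
- The arm moves only by the tool jog_arm, never from a script. Its arguments are lists of equal length, an entry for each row: "hand": the finger opening in m, from 0 to 0.0854; "travel": the shift along the world's x, y, z in m, a list of three; "yaw": the turn about the world's z in rad. A call has exactly 5 rows; each row shifts and turns the commanded pose from where the row before left it; what a row does not reach is not made up. A row lasts 1/8 s, in which the tool goes at most 62.5 mm and 10.7 degrees, less where a joint would pass 70% of its speed; a pose out of reach is approached as far as the arm can. A call is refused whole if a number of a shift passes 0.0625 or a number of a turn 0.188, either way. A call with a gripper value outside its range is refused whole. The fingers move at their own pace and stop on an object; "grip_force" is the grip in N (left out, the last holds). Time passes only in rows, so rows that do not move let the fingers close, or fill a call up. It gives the time, the measured TCP pose, the force, the opening and the grip force at its end, in the units of the state.
- env.observe(): the state, without advancing time (a new reading comes with each control period).
- env.get_image(name): name is "scene" or "top"; returns the picture (400x640x3 uint8, red, green, blue); there is no depth.
- env.calibration(name): a dict with "fx", "fy", "cx", "cy" (pixels), "position" and "rotation" of the camera in the world. Camera axes: x right, y down, z forward; pixel columns grow to the right and rows downward; lengths in m; the calibration is good to about 2 mm. A picture is of the moment at which its call begins. calibration takes no time and is no camera call.
- env.close_job(): hands the job in; it is judged then, once.
The state is a dict: "time_s": time; "q": joint angles; "qvel": joint speeds; "joint_efforts": joint torques, N m; "position": TCP position; "tool_rot": TCP orientation; "ft_force": force on the tool from outside, world axes, zero at the start; "wrist_torque": the same for the moment, N m; "grip_width": finger opening in m; "gripper_force": force on a finger pad.
Only numpy, scipy, OpenCV 4.12 (cv2) and the standard library are available. Lean on these libraries where they do the work, as an engineer would, in place of code of your own. Each camera call takes 0.05 s, during which the arm holds its last target. There are 200 camera calls.

## Working session

There is one attempt and no reset: what is moved stays moved. The work goes in short steps, Python scripts to look and compute and a tool call to move; the robot and the scene stay as the last step left them, time stands still between calls to the robot, and variables do not carry over. Pictures are saved under pics/ and viewed, at most 10 in all, crops included, and the job is handed in when it is done.

Besides the shell and the picture viewer there is one more tool, called after "Emit:" as a command line: name --pt "numbers of a row" for each row, then --argument value for the rest. jog_arm: Moves the arm, as the interface text tells. Its arguments: {"type":"object","properties":{"hand":{"type":"array"},"travel":{"type":"array"},"yaw":{"type":"array"},"grip_force":{"type":"number"}},"required":["hand","travel","yaw"]}

```bash
mkdir -p pics; ls; python3 - <<'E'
from rig import env
import cv2, numpy as np
print(env.finger_overhang)
for n in("top","scene"):
    im=env.get_image(n); cv2.imwrite(f"pics/{n}0.png",im[...,::-1]); c=env.calibration(n); print(n,c)
s=env.observe(); print(s)
E
```

```text
pics
0.017
top {'fx': 440.48808066136615, 'fy': 440.48808066136615, 'cx': 313.38052038468237, 'cy': 204.90452151664925, 'position': array([ 0.51768306, -0.00202225,  1.0511928 ]), 'rotation': array([[ 0.00564272, -0.99631844,  0.08554365],
       [-0.99996761, -0.005131  ,  0.0062007 ],
       [-0.00573895, -0.08557587, -0.99631513]])}
scene {'fx': 433.7821875701456, 'fy': 433.7821875701456, 'cx': 321.58895205033065, 'cy': 201.1371113572904, 'position': array([ 1.19762132, -0.09815561,  0.83128342]), 'rotation': array([[ 0.1973374 ,  0.78690632, -0.58466776],
       [ 0.98019302, -0.16855024,  0.10398297],
       [-0.01672104, -0.59360699, -0.80458135]])}
{'time_s': 0.1, 'q': array([ 5.41278609e+01,  2.18384458e+01,  7.43782454e+01, -1.20400574e-04,
        8.38584780e+01, -1.23354976e+01]), 'qvel': array([ 0.00139974, -0.11936838, -0.06037042, -0.11720626,  0.07905139,
        0.05314723]), 'joint_efforts': array([ 2.84455011e-03, -4.49220192e+01, -2.31655794e+01, -1.70337285e-04,
        3.67454777e-03, -1.38349119e-07]), 'position': array([0.21949496, 0.5040495 , 0.24777392]), 'tool_rot': array([[-9.16804864e-01,  3.99334762e-01, -7.67081972e-04],
       [ 3.99335402e-01,  9.16804289e-01, -1.06433329e-03],
       [ 2.78238760e-04, -1.28210893e-03, -9.99999139e-01]]), 'ft_force': array([-0.10862127, -0.65864367, -1.18680676]), 'wrist_torque': array([-0.01754683,  0.02978886,  0.02693988]), 'gripper_force': 0.0, 'grip_width': 0.08565827439936886}
```

View pics/top0.png

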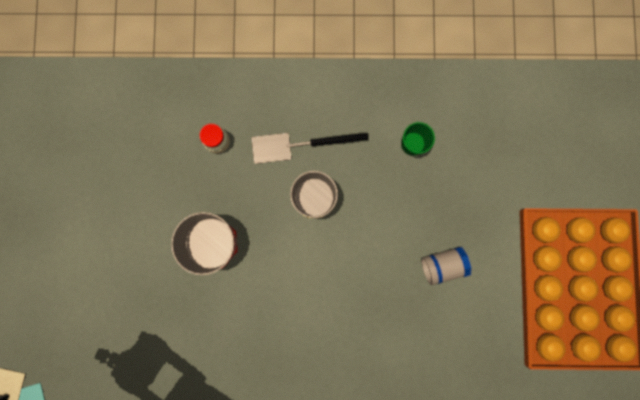

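View pics/scene0.png

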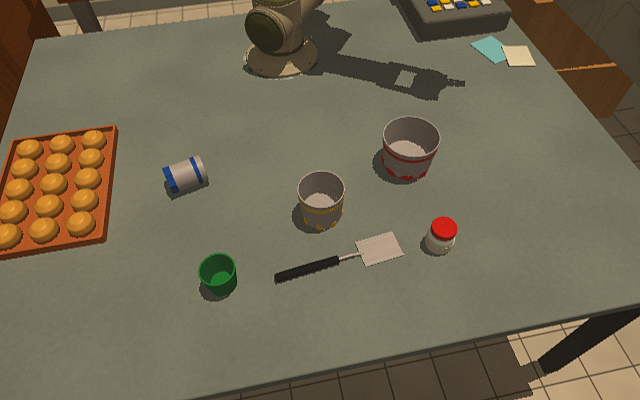

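The top view shows the large tub at about (204,243), the medium tub at (314,194), and the small tub lying at (446,266) with its foot to the right (463,262) and its mouth to the left (428,270). The jar is at (213,137), the spatula at (310,142) and the cup at (418,139). The scene view agrees with this.

```bash
cat > h.py <<'E'
import cv2, numpy as np
from rig import env
def ray(n,p,z):
    c=env.calibration(n); R=np.array(c["rotation"]); o=np.array(c["position"])
    d=R@np.array([(p[0]-c["cx"])/c["fx"],(p[1]-c["cy"])/c["fy"],1.])
    return (o+d*(z-o[2])/d[2])[:3]
def blobs(m,amin=25):
    n,l,s,c=cv2.connectedComponentsWithStats(m.astype(np.uint8))
    return [(l==i,s[i],c[i]) for i in range(1,n) if s[i,4]>=amin]
def hsv(im): return cv2.cvtColor(im,cv2.COLOR_RGB2HSV)
E
python3 - <<'E'
from h import *
im=cv2.imread("pics/top0.png")[...,::-1].copy(); H=hsv(im)
b=(H[...,0]>100)&(H[...,0]<130)&(H[...,1]>120)
for m,s,c in blobs(b,15):
    r=cv2.minAreaRect(np.argwhere(m)[:,::-1].astype(np.float32)); print("blue",s,c,r, ray("top",r[0],.045)[:2])
print(im[243,[165,170,172,174,176,180,186,195,210]].tolist())
lab=cv2.cvtColor(im,cv2.COLOR_RGB2LAB).astype(float); bg=cv2.medianBlur(im,5)
g=cv2.cvtColor(im,cv2.COLOR_RGB2GRAY)
for (u,v),r,z in(((204,243),32,.094),((314,194),24,.092)):
    x=cv2.HoughCircles(cv2.GaussianBlur(g[v-50:v+50,u-50:u+50],(3,3),0),cv2.HOUGH_GRADIENT_ALT if 0 else cv2.HOUGH_GRADIENT,1,5,param1=120,param2=12,minRadius=r-4,maxRadius=r+3)
    for q in x[0][:4]: print(q+[u-50,v-50,0], ray("top",q[:2]+[u-50,v-50],z))
A=cv2.resize(im[160:300,160:345],None,fx=4,fy=4,interpolation=cv2.INTER_CUBIC)[:, :,::-1]
B=cv2.resize(im[230:300,405:490],None,fx=5,fy=5,interpolation=cv2.INTER_CUBIC)[:, :,::-1]
cv2.imwrite("pics/c1.png",A);cv2.imwrite("pics/c2.png",B)
E
```

```text
blue [456 248  15  28 171] [464.64327485 260.80701754] ((464.33551025390625, 260.6914978027344), (28.785734176635742, 8.105072975158691), 70.90650939941406) [ 0.4790909  -0.33818174]
blue [431 255  11  27  78] [437.37179487 268.16666667] ((437.1000061035156, 267.8000183105469), (27.51181411743164, 4.110960006713867), 71.56504821777344) [ 0.46276709 -0.27633642]
[[128, 122, 97], [133, 126, 100], [131, 114, 94], [68, 58, 48], [66, 55, 47], [63, 56, 47], [115, 98, 81], [222, 194, 162], [227, 199, 168]]
[202.5        243.5         29.70000076] [0.51465214 0.24383897 0.094     ]
[217.5        242.5         28.89999962] [0.51699554 0.21133251 0.094     ]
[217.5        237.5         32.20000076] [0.5278049  0.21159514 0.094     ]
[313.5        194.5         21.79999924] [0.62291081 0.0038148  0.092     ]
[322.5        197.5         20.70000076] [ 0.61640653 -0.01591904  0.092     ]
[318.5        192.5         26.39999962] [ 0.62737228 -0.00711433  0.092     ]
```

View pics/c1.png

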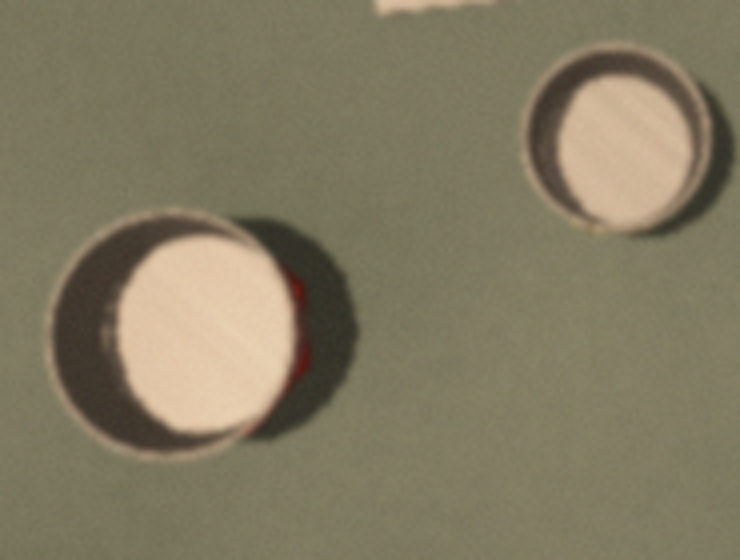

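View pics/c2.png

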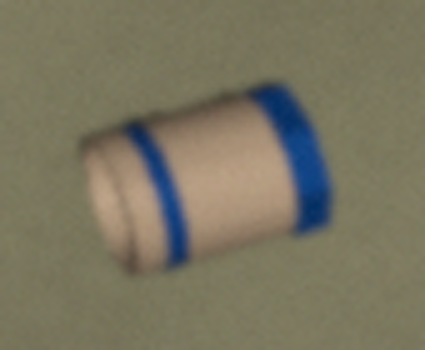

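The crops show the large rim centred at pixel (203.2,243.5) and the medium rim at (314.4,194.7). On the small tub, the silhouette ends are at foot (462–470.6, 247–275.6) and mouth (421.6–431, 259.6–284.4).

```bash
python3 - <<'E'
from h import *
print("large",ray("top",(203.2,243.5),.094),"med",ray("top",(314.4,194.7),.092))
P=lambda x,y:ray("top",(405+x/5,230+y/5),.033)
f=(P(285,85)+P(328,230))/2; m=(P(83,148)+P(130,272))/2
d=(m-f)[:2]; print("foot",f,"mouth",m,np.linalg.norm(d),np.degrees(np.arctan2(d[1],d[0])))
# scene view: blue blobs
im=cv2.imread("pics/scene0.png")[...,::-1].copy(); H=hsv(im)
for mm,s,c in blobs((H[...,0]>100)&(H[...,0]<130)&(H[...,1]>120)&(np.indices(H.shape[:2])[1]<300),15): print(s,c,ray("scene",c,.045),ray("scene",c,.033))
A=cv2.resize(im[140:205,150:220],None,fx=8,fy=8,interpolation=cv2.INTER_CUBIC)[:, :,::-1];cv2.imwrite("pics/c3.png",A)
for n,p,z in(("jar",(212,131),.07),("cup",(418,136),.065)): print(n,ray("top",p,z))
print("spatula ",ray("top",(252,150),0),ray("top",(368,137),0))
E
```

```text
large [0.51466073 0.24231927 0.094     ] med [0.6224802  0.00184137 0.092     ]
foot [ 0.47691197 -0.34661198  0.033     ] mouth [ 0.45250941 -0.25475039  0.033     ] 0.09504755154510049 104.87674691816679
[190 157  13  26  93] [195.78494624 168.89247312] [ 0.46879394 -0.27272665  0.045     ] [ 0.45767082 -0.2753909   0.033     ]
[162 166  17  27 176] [169.58522727 178.56818182] [ 0.48617209 -0.33442007  0.045     ] [ 0.47531419 -0.33802586  0.033     ]
jar [0.76923166 0.23532141 0.07      ]
cup [ 0.76088749 -0.23296449  0.065     ]
spatula  [0.74070165 0.15400762 0.        ] [ 0.77393649 -0.12703472  0.        ]
```

View pics/c3.png

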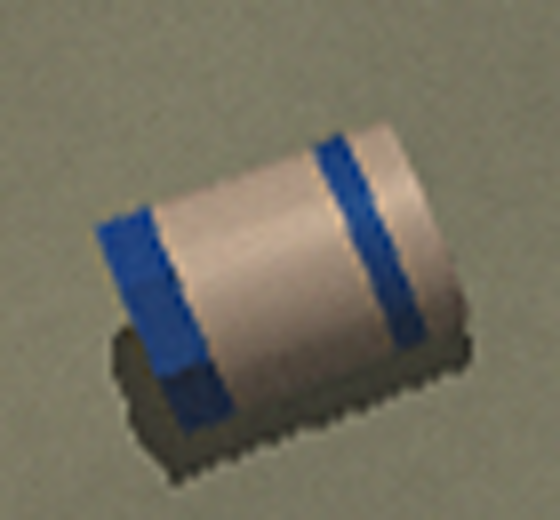

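The close-up shows the tub lying on a flat, with its foot at lower left and mouth at upper right. I'm moving above it now, to grasp 20 mm from the mouth at about (0.458,-0.277) with the fingers closing along 14.9°.

Emit:
jog_arm --hand '[0.0854,0.0854,0.0854,0.0854,0.0854]' --pt "0.016 -0.052 0" --pt "0.016 -0.052 0" --pt "0.016 -0.052 0" --pt "0.016 -0.052 0" --pt "0.016 -0.052 0" --yaw '[-0.06,-0.06,-0.06,-0.06,-0.06]' --grip_force 20

```text
time_s: 0.72
position: [0.2997, 0.2426, 0.2482]
tool_rot: [[-0.757, 0.654, -0.0], [0.654, 0.757, -0.0], [-0.0, -0.0, -1.0]]
ft_force: [1.2, 1.1, 0.3]
grip_width: 0.0856
gripper_force: 0.0
```

Emit:
jog_arm --hand '[0.0854,0.0854,0.0854,0.0854,0.0854]' --pt "0.016 -0.052 0" --pt "0.016 -0.052 0" --pt "0.016 -0.052 0" --pt "0.016 -0.052 0" --pt "0.016 -0.052 0" --yaw '[-0.06,-0.06,-0.06,-0.06,-0.06]'

```text
time_s: 1.35
position: [0.3797, -0.0176, 0.2483]
tool_rot: [[-0.529, 0.849, 0.0], [0.849, 0.529, 0.0], [0.0, 0.0, -1.0]]
ft_force: [1.1, 1.6, 0.5]
grip_width: 0.0855
gripper_force: 0.0
```

Emit:
jog_arm --hand '[0.0854,0.0854,0.0854,0.0854,0.0854]' --pt "0.016 -0.052 0" --pt "0.016 -0.052 0" --pt "0.016 -0.052 0" --pt "0.016 -0.052 0" --pt "0.016 -0.052 0" --yaw '[-0.06,-0.06,-0.06,-0.06,-0.06]'

```text
time_s: 1.98
position: [0.4598, -0.2775, 0.248]
tool_rot: [[-0.255, 0.967, -0.0], [0.967, 0.255, 0.001], [0.001, -0.0, -1.0]]
ft_force: [-0.3, 1.1, 0.2]
grip_width: 0.0854
gripper_force: 0.0
```

```bash
cat >> h.py <<'E'
def st():
    s=env.observe(); R=s["tool_rot"]; np.set_printoptions(precision=4,suppress=True)
    print("t",round(s["time_s"],2),"p",s["position"],"yaw_y",round(float(np.degrees(np.arctan2(R[1,1],R[0,1]))),2),"F",s["ft_force"],"w",round(s["grip_width"],4),"gf",round(s["gripper_force"],2),"q6",s["q"][5])
    return s
E
python3 -c "from h import *;st()"
```

```text
t 1.98 p [ 0.4598 -0.2775  0.248 ] yaw_y 14.76 F [-0.3206  1.0597  0.1951] w 0.0854 gf 0.0 q6 -58.51973886563539
```

Emit:
jog_arm --hand '[0.0854,0.0854,0.0854,0.0854,0.0854]' --pt "-0.0015 0.001 -0.05" --pt "0 0 -0.05" --pt "0 0 -0.05" --pt "0 0 -0.04" --pt "0 0 -0.027" --yaw '[0,0,0,0,0]'

```text
time_s: 2.6
position: [0.4575, -0.2743, 0.0293]
tool_rot: [[-0.257, 0.966, -0.002], [0.966, 0.257, 0.002], [0.002, -0.001, -1.0]]
ft_force: [0.2, -0.2, 0.3]
grip_width: 0.0855
gripper_force: 0.0
```

Emit:
jog_arm --hand '[0.062,0.062,0.062,0.062,0.062]' --pt "0 0 0" --pt "0 0 0" --pt "0 0 0" --pt "0 0 0" --pt "0 0 0" --yaw '[0,0,0,0,0]' --grip_force 20

```text
time_s: 3.22
position: [0.4583, -0.2749, 0.0317]
tool_rot: [[-0.257, 0.966, 0.001], [0.966, 0.257, -0.001], [-0.001, 0.0, -1.0]]
ft_force: [0.8, -0.2, 0.4]
grip_width: 0.0669
gripper_force: 22.4
```

```bash
python3 - <<'E'
from h import *
st()
a=env.get_image("top")[220:310,395:500]; b=env.get_image("scene")[120:225,120:225]
f=lambda x,k:cv2.resize(x,(k,400),interpolation=cv2.INTER_CUBIC)
cv2.imwrite("pics/g1.png",np.hstack([f(a,400),f(b,400)])[...,::-1])
E
```

```text
t 3.23 p [ 0.4583 -0.2749  0.0317] yaw_y 14.9 F [ 0.7608 -0.2457  0.4071] w 0.0669 gf 22.42 q6 -58.557309137603944
```

View pics/g1.png

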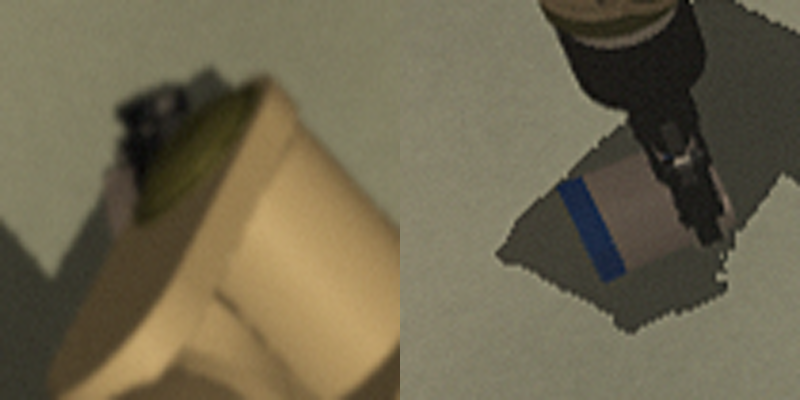

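Gripped at 66.9 mm. Next I roll the tub up about its lower foot edge along an arc of about 78 mm radius.

Emit:
jog_arm --hand '[0.062,0.062,0.062,0.062,0.062]' --pt "0.0017 -0.0066 0.011" --pt "0.0022 -0.0084 0.01" --pt "0.0027 -0.0101 0.0085" --pt "0.003 -0.0114 0.0065" --pt "0.0033 -0.0124 0.0045" --yaw '[0,0,0,0,0]'

```text
time_s: 3.95
position: [0.4712, -0.3246, 0.0723]
tool_rot: [[-0.257, 0.966, 0.0], [0.966, 0.257, -0.0], [-0.0, 0.0, -1.0]]
ft_force: [0.2, -0.3, -0.9]
grip_width: 0.0672
gripper_force: 22.5
```

```bash
python3 - <<'E'
from h import *
st()
a=env.get_image("top")[200:330,380:520]; b=env.get_image("scene")[100:225,100:225]
f=lambda x,k:cv2.resize(x,(k,400),interpolation=cv2.INTER_CUBIC)
cv2.imwrite("pics/g2.png",np.hstack([f(a,400),f(b,400)])[...,::-1])
E
```

```text
t 3.95 p [ 0.4712 -0.3246  0.0723] yaw_y 14.89 F [ 0.1632 -0.2583 -0.9404] w 0.0672 gf 22.48 q6 -61.29890537396323
```

View pics/g2.png

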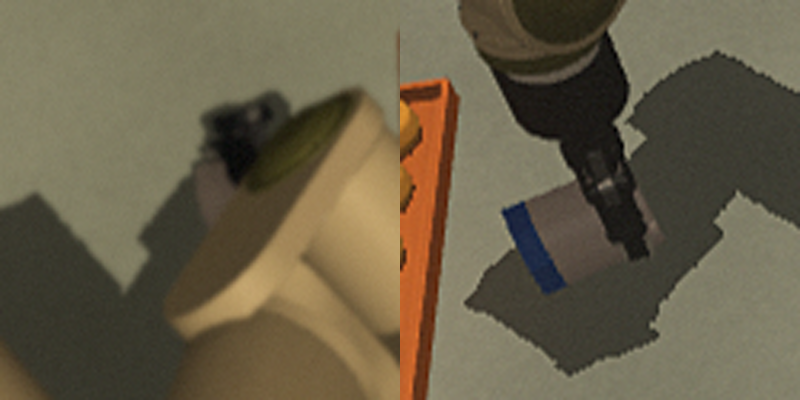

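The tub was carried level, not rolled: the grip torque beats gravity. I'll put it back down and regrip with only a few millimetres of pad at the mouth edge, so the heavy foot can swing down.

Emit:
jog_arm --hand '[0.062,0.062,0.062,0.0854,0.0854]' --pt "0 0 -0.02" --pt "0 0 -0.015" --pt "0 0 -0.0053" --pt "0 0 0" --pt "0 0 0" --yaw '[0,0,0,0,0]'

```text
time_s: 4.68
position: [0.4713, -0.324, 0.0321]
tool_rot: [[-0.257, 0.966, 0.001], [0.966, 0.257, -0.001], [-0.001, 0.001, -1.0]]
ft_force: [-0.7, 0.1, 0.2]
grip_width: 0.0855
gripper_force: 0.0
```

Emit:
jog_arm --hand '[0.0854,0.0854,0.0854,0.062,0.062]' --pt "0 0 0" --pt "-0.0032 0.012 0" --pt "-0.0032 0.012 0" --pt "0 0 0" --pt "0 0 0" --yaw '[0,0,0,0,0]' --grip_force 20

```text
time_s: 5.3
position: [0.4647, -0.2995, 0.0318]
tool_rot: [[-0.257, 0.966, 0.0], [0.966, 0.257, 0.0], [0.0, 0.0, -1.0]]
ft_force: [-0.3, 1.8, 2.6]
grip_width: 0.0646
gripper_force: 21.5
```

Emit:
jog_arm --hand '[0.062,0.062,0.062,0.062,0.062]' --pt "0 0 0" --pt "0 0 0" --pt "0 0 0.02" --pt "0 0 0.03" --pt "0 0 0" --yaw '[0,0,0,0,0]'

```text
time_s: 5.92
position: [0.4655, -0.3003, 0.084]
tool_rot: [[-0.257, 0.966, 0.003], [0.966, 0.257, -0.003], [-0.003, 0.003, -1.0]]
ft_force: [-1.9, 10.1, 18.1]
grip_width: 0.065
gripper_force: 27.7
```

```bash
python3 - <<'E'
from h import *
st()
b=env.get_image("scene")[90:215,90:215]
f=lambda x,k:cv2.resize(x,(k,400),interpolation=cv2.INTER_CUBIC)
cv2.imwrite("pics/g3.png",f(b,400)[...,::-1])
E
```

```text
t 5.92 p [ 0.4655 -0.3003  0.084 ] yaw_y 14.88 F [-1.9275 10.0745 18.1344] w 0.065 gf 27.67 q6 -59.98744799306015
```

View pics/g3.png

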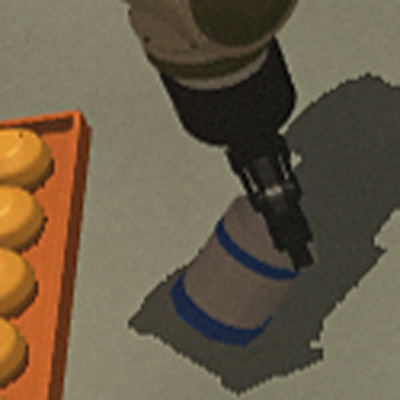

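The tub has swung to about 50–60° with its foot low. The 18 N upward force means it's wedged on the table, so I'll raise it a little.

Emit:
jog_arm --hand '[0.062,0.062,0.062,0.062,0.062]' --pt "0 0 0.01" --pt "0 0 0.01" --pt "0 0 0" --pt "0 0 0" --pt "0 0 0" --yaw '[0,0,0,0,0]'

```text
time_s: 6.6
position: [0.4645, -0.2996, 0.1011]
tool_rot: [[-0.257, 0.966, -0.001], [0.966, 0.257, 0.0], [0.001, -0.0, -1.0]]
ft_force: [0.0, -0.1, -0.7]
grip_width: 0.0646
gripper_force: 26.0
```

```bash
python3 - <<'E'
from h import *
st()
b=env.get_image("scene")[90:215,90:215]
H=hsv(b)
for mm,s,c in blobs((H[...,0]>100)&(H[...,0]<130)&(H[...,1]>120),15):
    print(s,c,cv2.minAreaRect(np.argwhere(mm)[:,::-1].astype(np.float32)))
f=lambda x,k:cv2.resize(x,(k,400),interpolation=cv2.INTER_CUBIC)
cv2.imwrite("pics/g4.png",f(b,400)[...,::-1])
E
```

```text
t 6.6 p [ 0.4645 -0.2996  0.1011] yaw_y 14.89 F [ 0.0171 -0.0921 -0.7236] w 0.0646 gf 25.95 q6 -59.987857100701966
[66 66 26 16 75] [76.4  76.04] ((76.96528625488281, 75.74056243896484), (28.65309715270996, 6.282042980194092), 29.248823165893555)
[ 55  83  31  20 147] [67.2789 96.3265] ((68.41973114013672, 94.9805908203125), (30.935482025146484, 12.115047454833984), 24.904767990112305)
```

View pics/g4.png

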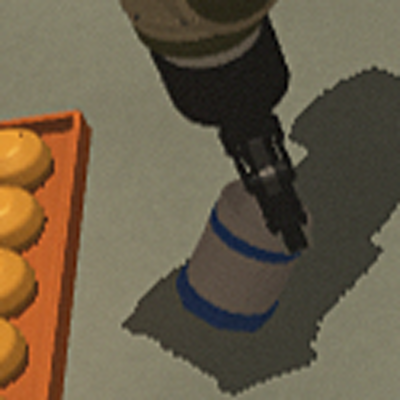

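The tub now hangs free, tilted with its foot down and toward −y: band at about (76,76) and foot at (67,96) in the crop. I'll work out the tilt from the band-to-foot vector.

```bash
cat >> h.py <<'E'
def proj(n,X):
    c=env.calibration(n); X=(np.array(X)-c["position"])@np.array(c["rotation"])
    return np.array([c["cx"]+c["fx"]*X[0]/X[2],c["cy"]+c["fy"]*X[1]/X[2]])
def bluepts(lo=(60,60),hi=(330,260),n="scene"):
    H=hsv(env.get_image(n)); m=(H[...,0]>100)&(H[...,0]<130)&(H[...,1]>120)
    k=np.zeros_like(m); k[lo[1]:hi[1],lo[0]:hi[0]]=1
    return [(s,c) for _,s,c in blobs(m&k,12)]
def tilt(c_band,c_foot,G,u,d=.063):
    # mouth axis angle above horizontal in the vertical plane of u; camera-side surface point
    cam=np.array(env.calibration("scene")["position"]); best=[]
    for th in np.radians(np.arange(20,115,1.)):
        a=np.array([u[0]*np.cos(th),u[1]*np.cos(th),np.sin(th)])
        n=cam-G; n-=n@a*a; n*=.03/np.linalg.norm(n)
        B=G-.018*a+n; F=B-d*a
        v=proj("scene",B)-proj("scene",F); w=np.array(c_band)-c_foot
        best.append((np.linalg.norm(v-w),np.degrees(th),*(proj("scene",B)-c_band)))
    return min(best)
E
python3 - <<'E'
from h import *
u=np.array([-.257,.966])
s=env.observe();p=s["position"]
print(tilt((166.4,166.04),(157.28,186.33),p,u))
c=(195.785,168.89),(169.585,178.568)   # check: lying should give ~0
for th in (0,):
    pass
print([proj("scene",np.r_[.453-u[0]*t,-.257-u[1]*t,.05]) for t in (.018,.081)])
b=bluepts(); print(b)
E
```

```text
(np.float64(0.4313967002900371), np.float64(54.0), np.float64(5.463794042910763), np.float64(0.1262417915337153))
[array([194.43774788, 164.1914111 ]), array([168.63930702, 173.33601592])]
[(array([156, 156,  26,  16,  78], dtype=int32), array([166.08974359, 165.79487179])), (array([145, 173,  31,  20, 145], dtype=int32), array([157.19310345, 186.26896552]))]
```

The tub is at about 54°. I'll touch the foot edge down and drive the grip over it (toward −u) so table friction finishes the tilt.

Emit:
jog_arm --hand '[0.062,0.062,0.062,0.062,0.062]' --pt "0 0 -0.009" --pt "0.0026 -0.0097 0.002" --pt "0.0026 -0.0097 0.0014" --pt "0.0026 -0.0097 0.0004" --pt "0 0 0" --yaw '[0,0,0,0,0]'

```text
time_s: 7.32
position: [0.4726, -0.3297, 0.0963]
tool_rot: [[-0.256, 0.967, 0.0], [0.967, 0.256, -0.001], [-0.001, 0.0, -1.0]]
ft_force: [0.5, -0.2, -1.1]
grip_width: 0.0644
gripper_force: 26.9
```

```bash
python3 - <<'E'
from h import *
u=np.array([-.257,.966])
p=st()["position"]; b=bluepts(); print(b)
b=sorted(b,key=lambda x:x[1][1])
print(tilt(b[0][1],b[-1][1],p,u))
E
```

```text
t 7.33 p [ 0.4726 -0.3297  0.0963] yaw_y 14.85 F [ 0.4723 -0.159  -1.0986] w 0.0644 gf 26.92 q6 -61.52100017729062
[(array([143, 164,  27,  14,  78], dtype=int32), array([154.2308, 172.8077])), (array([134, 180,  32,  19, 147], dtype=int32), array([146.5646, 192.966 ]))]
(np.float64(0.4431041044966343), np.float64(56.0), np.float64(5.4618865946046355), np.float64(-0.00876713991641509))
```

Emit:
jog_arm --hand '[0.062,0.062,0.062,0.062,0.062]' --pt "0 0 -0.003" --pt "0 0 -0.003" --pt "0 0 -0.002" --pt "0 0 0" --pt "0 0 0" --yaw '[0,0,0,0,0]'

```text
time_s: 8.0
position: [0.4731, -0.3287, 0.09]
tool_rot: [[-0.258, 0.966, 0.002], [0.966, 0.258, -0.002], [-0.002, 0.002, -1.0]]
ft_force: [-0.6, 4.4, 12.1]
grip_width: 0.0645
gripper_force: 29.4
```

Emit:
jog_arm --hand '[0.062,0.062,0.062,0.062,0.062]' --pt "0.0022 -0.0082 0.001" --pt "0.0022 -0.0082 0.0005" --pt "0.0022 -0.0082 0" --pt "0 0 0" --pt "0 0 0" --yaw '[0,0,0,0,0]'

```text
time_s: 8.62
position: [0.4802, -0.3544, 0.0922]
tool_rot: [[-0.257, 0.966, 0.004], [0.966, 0.257, -0.004], [-0.005, 0.003, -1.0]]
ft_force: [0.9, 0.5, 13.9]
grip_width: 0.0648
gripper_force: 37.4
```

```bash
python3 - <<'E'
from h import *
u=np.array([-.257,.966])
p=st()["position"]; b=bluepts(); print(b)
b=sorted(b,key=lambda x:x[1][1])
print(tilt(b[0][1],b[-1][1],p,u))
E
```

```text
t 8.62 p [ 0.4802 -0.3544  0.0922] yaw_y 14.91 F [ 0.9344  0.5209 13.9272] w 0.0648 gf 37.39 q6 -62.69910883675353
[(array([135, 175,  20,   8,  43], dtype=int32), array([144.5581, 180.093 ])), (array([135, 190,  31,  14, 120], dtype=int32), array([150.1083, 198.85  ]))]
(np.float64(1.0449541124628952), np.float64(83.0), np.float64(14.156651528256873), np.float64(-0.7225118699065263))
```

It's at about 80°, so a few more millimetres will finish it.

Emit:
jog_arm --hand '[0.062,0.062,0.062,0.062,0.062]' --pt "0.0015 -0.0058 -0.001" --pt "0.0015 -0.0058 -0.0015" --pt "0.0008 -0.0029 -0.0015" --pt "0 0 0" --pt "0 0 0" --yaw '[0,0,0,0,0]'

```text
time_s: 9.3
position: [0.4848, -0.3697, 0.089]
tool_rot: [[-0.257, 0.966, 0.007], [0.966, 0.257, -0.007], [-0.008, 0.005, -1.0]]
ft_force: [3.0, -1.7, 15.6]
grip_width: 0.0646
gripper_force: 29.9
```

```bash
python3 - <<'E'
from h import *
u=np.array([-.257,.966])
p=st()["position"]; b=bluepts(); print(b)
b=sorted(b,key=lambda x:x[1][1])
print(tilt(b[0][1],b[-1][1],p,u))
print(bluepts((300,150),(620,380),"top"))
E
```

```text
t 9.3 p [ 0.4848 -0.3697  0.089 ] yaw_y 14.9 F [ 2.9615 -1.6626 15.5533] w 0.0646 gf 29.89 q6 -63.36170602822421
[(array([130, 181,  19,   6,  33], dtype=int32), array([139.6061, 184.3939])), (array([136, 191,  29,  15, 111], dtype=int32), array([151.7387, 200.8739]))]
(np.float64(1.2420606099153477), np.float64(97.0), np.float64(17.67937481912631), np.float64(-3.727665279005464))
[]
```

```bash
python3 - <<'E'
from h import *
# left silhouette (=-y side): vertical line; compare px of z=.072 and z=.010
for y in (-.385,-.395,-.405):
    print(y,[proj("scene",(.487,y,z)).round(1) for z in (.012,.072)])
im=env.get_image("scene")[140:225,90:200]
cv2.imwrite("pics/g5.png",cv2.resize(im,None,fx=6,fy=6,interpolation=cv2.INTER_CUBIC)[...,::-1])
E
```

```text
-0.385 [array([152.3, 191. ]), array([143.7, 175. ])]
-0.395 [array([148.1, 191.7]), array([139.2, 175.7])]
-0.405 [array([143.8, 192.3]), array([134.8, 176.4])]
```

View pics/g5.png

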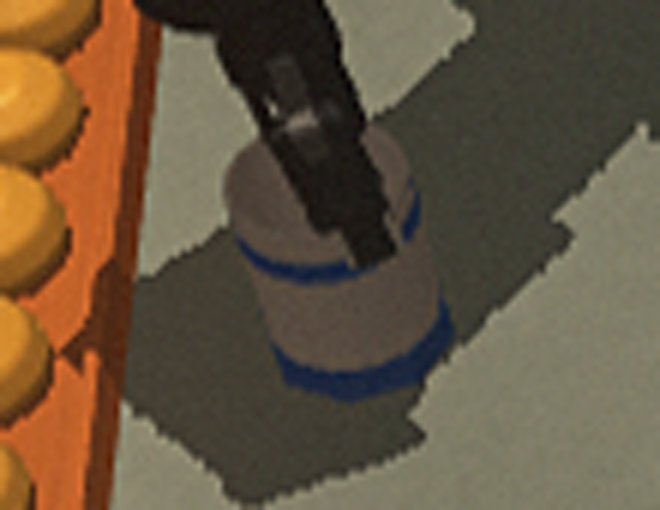

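The tub is nearly upright. Its edges show it's about 5° short, so I'll nudge a bit more and then release.

Emit:
jog_arm --hand '[0.062,0.062,0.062,0.062,0.062]' --pt "0.001 -0.004 -0.0008" --pt "0.0008 -0.003 -0.0008" --pt "0 0 0" --pt "0 0 0" --pt "0 0 0" --yaw '[0,0,0,0,0]'

```text
time_s: 10.07
position: [0.4859, -0.3758, 0.0861]
tool_rot: [[-0.257, 0.966, 0.004], [0.966, 0.257, -0.004], [-0.005, 0.003, -1.0]]
ft_force: [1.6, 0.6, 9.3]
grip_width: 0.0624
gripper_force: 18.5
```

```bash
python3 - <<'E'
from h import *
st(); print(bluepts())
E
```

```text
t 10.07 p [ 0.4859 -0.3758  0.0861] yaw_y 14.92 F [1.5613 0.6409 9.3189] w 0.0624 gf 18.48 q6 -63.68235304120644
[(array([130, 186,  16,   3,  29], dtype=int32), array([138.1034, 187.069 ])), (array([136, 190,  29,  18, 116], dtype=int32), array([153.069 , 201.3879]))]
```

Emit:
jog_arm --hand '[0.066,0.07,0.075,0.0854,0.0854]' --pt "0 0 0" --pt "0 0 0" --pt "0 0 0" --pt "0 0 0" --pt "0 0 0.005" --yaw '[0,0,0,0,0]'

```text
time_s: 10.75
position: [0.4845, -0.3748, 0.089]
tool_rot: [[-0.257, 0.966, -0.001], [0.966, 0.257, 0.001], [0.001, -0.0, -1.0]]
ft_force: [0.4, 0.3, -0.7]
grip_width: 0.0853
gripper_force: 0.0
```

```bash
python3 - <<'E'
from h import *
st(); print(bluepts())
print(bluepts((380,200),(620,390),"top"))
E
```

```text
t 10.75 p [ 0.4845 -0.3748  0.089 ] yaw_y 14.89 F [ 0.3676  0.2712 -0.7022] w 0.0853 gf 0.0 q6 -63.67617217040813
[(array([129, 186,  19,   4,  30], dtype=int32), array([138.9333, 188.0667])), (array([136, 191,  29,  17, 116], dtype=int32), array([152.8793, 201.8103]))]
[(array([467, 251,   2,   9,  12], dtype=int32), array([467.6667, 254.8333]))]
```

Released. I'm lifting away toward the medium tub.

Emit:
jog_arm --hand '[0.0854,0.0854,0.0854,0.0854,0.0854]' --pt "0 0 0.02" --pt "0 0 0.04" --pt "0 0 0.05" --pt "0.011 0.045 0" --pt "0.011 0.045 0" --yaw '[0,0,0,0,0]'

```text
time_s: 11.48
position: [0.5067, -0.2841, 0.1998]
tool_rot: [[-0.256, 0.967, 0.001], [0.967, 0.256, -0.001], [-0.001, 0.001, -1.0]]
ft_force: [0.3, 0.2, 0.1]
grip_width: 0.0851
gripper_force: 0.0
```

Emit:
jog_arm --hand '[0.08,0.06,0.05,0.05,0.05]' --pt "0.011 0.045 0" --pt "0.011 0.045 0" --pt "0.011 0.045 0" --pt "0.011 0.045 0" --pt "0.011 0.045 0" --yaw '[0,0,0,0,0]'

```text
time_s: 12.1
position: [0.5618, -0.0584, 0.1994]
tool_rot: [[-0.257, 0.966, 0.0], [0.966, 0.257, -0.0], [-0.0, 0.0, -1.0]]
ft_force: [-0.1, -0.9, 0.2]
grip_width: 0.05
gripper_force: 0.0
```

```bash
cat >> h.py <<'E'
def steel(n,lo,hi):
    # tub pixels: differ from the green-grey table (redder), or blue
    im=env.get_image(n)[lo[1]:hi[1],lo[0]:hi[0]].astype(int)
    m=((im[...,0]-im[...,1])>12)|((im[...,2]-im[...,0])>25)
    return m
E
python3 - <<'E'
from h import *
st(); print(bluepts())
for n,lo,hi in(("top",(420,210),(520,310)),("scene",(110,140),(200,230))):
    m=steel(n,lo,hi)
    for mm,s,c in blobs(m,60): print(n,s+[lo[0],lo[1],0,0,0],c+lo)
m=steel("top",(435,215),(515,305))
for r in m[::2]: print("".join(".#"[int(v)] for v in r[::1]))
E
```

```text
t 12.1 p [ 0.5618 -0.0584  0.1994] yaw_y 14.89 F [-0.0574 -0.9488  0.2428] w 0.05 gf 0.0 q6 -32.83191923767273
[(array([129, 173,  27,  17,  59], dtype=int32), array([145.661 , 184.2203])), (array([136, 190,  29,  18, 103], dtype=int32), array([153.9709, 201.2233]))]
top [480 241  31  31 629] [494.2385 255.62  ]
scene [110 140   8  67 280] [112.1143 163.4071]
scene [123 162  42  46 725] [143.0262 184.0138]
................................................................................
................................................................................
................................................................................
................................................................................
................................................................................
................................................................................
................................................................................
................................................................................
..........................................
[... 2254 characters left out ...]
....................................................
................................................................................
................................................................................
................................................................................
................................................................................
................................................................................
................................................................................
................................................................................
................................................................................
```

The small tub stands upright: its rim shows as a round 31 px circle at (495.5,256.5) in the top view. Next I descend on the near wall of the medium tub.

Emit:
jog_arm --hand '[0.05,0.05,0.05,0.05,0.05]' --pt "0.012 0.047 -0.01" --pt "0 0 -0.04" --pt "0 0 -0.035" --pt "0 0 -0.0195" --pt "0 0 0" --yaw '[0,0,0,0,0]'

```text
time_s: 12.92
position: [0.573, -0.014, 0.0936]
tool_rot: [[-0.256, 0.967, -0.003], [0.967, 0.256, 0.0], [0.001, -0.003, -1.0]]
ft_force: [-0.2, -0.5, 0.1]
grip_width: 0.0502
gripper_force: 0.0
```

Emit:
jog_arm --hand '[0.03,0.015,0.0,0.0,0.0]' --pt "0 0 0" --pt "0 0 0" --pt "0 0 0" --pt "0 0 0" --pt "0 0 0" --yaw '[0,0,0,0,0]' --grip_force 90

```text
time_s: 13.55
position: [0.5746, -0.0129, 0.0959]
tool_rot: [[-0.257, 0.966, 0.003], [0.966, 0.257, -0.001], [-0.001, 0.003, -1.0]]
ft_force: [1.8, 1.0, 5.9]
grip_width: 0.0011
gripper_force: 59.7
```

```bash
python3 - <<'E'
from h import *
st(); print("small",ray("top",(495.5,256.5),.09))
E
```

```text
t 13.55 p [ 0.5746 -0.0129  0.0959] yaw_y 14.9 F [1.7573 0.9846 5.9412] w 0.0011 gf 59.72 q6 -28.000868813830973
small [ 0.4902 -0.3906  0.09  ]
```

Emit:
jog_arm --hand '[0.0,0.0,0.0,0.0,0.0]' --pt "0 0 0" --pt "0 0 0" --pt "0 0 0.01" --pt "0 0 0.01" --pt "0 0 0.01" --yaw '[0,0,0,0,0]' --grip_force 110

```text
time_s: 14.18
position: [0.5733, -0.0128, 0.1252]
tool_rot: [[-0.257, 0.966, -0.001], [0.966, 0.257, 0.0], [0.0, -0.001, -1.0]]
ft_force: [-0.1, -0.7, -2.0]
grip_width: 0.0009
gripper_force: 57.1
```

```bash
cat > med.py <<'E'
from h import *
st()
# yellow foot/band of the medium tub in the scene view
H=hsv(env.get_image("scene"))
k=(H[...,0]>18)&(H[...,0]<30)&(H[...,1]>130)&(H[...,2]>70)
i=np.indices(k.shape); k&=(i[1]>230)
for _,s,c in blobs(k,4): print(s,c)
E
python3 med.py
```

```text
t 14.18 p [ 0.5733 -0.0128  0.1252] yaw_y 14.9 F [-0.0677 -0.6693 -2.0152] w 0.0009 gf 57.13 q6 -27.99881291805314
[258   0   3   3   4] [258.75   1.  ]
[439   0  11   5  42] [444.1429   1.5238]
[468   0  11   7  57] [473.193    3.4561]
[265   2   3   2   4] [266.     2.75]
[431   5  11   7  58] [435.9483   8.1207]
[338  45   4  19  28] [338.75    53.9643]
[295 188  47  18 109] [317.9908 200.2385]
[337 202   3   7  10] [338.1 204.9]
[300 209   4   6  13] [301.1538 211.6923]
[326 213   7   6  22] [328.9545 216.0455]
[311 216   7   5  26] [313.8077 218.4231]
```

```bash
python3 - <<'E'
from h import *
H=hsv(cv2.imread("pics/scene0.png")[...,::-1].copy())
k=(H[...,0]>18)&(H[...,0]<30)&(H[...,1]>130)&(H[...,2]>70)
i=np.indices(k.shape); k&=(i[1]>230)&(i[0]>100)
for _,s,c in blobs(k,4): print(s,c)
for z in (0,.03): print([proj("scene",(.6225,.0018,z+d)).round(1) for d in (0,.07)])
E
```

```text
[299 197  45  17 121] [321.7768595  208.37190083]
[341 210   2   6   9] [341.55555556 212.55555556]
[304 218   5   8  18] [305.55555556 221.5       ]
[331 221   6   6  21] [333.57142857 223.66666667]
[316 225   7   5  27] [318.92592593 227.40740741]
[array([320.9, 211.4]), array([320.3, 193.2])]
[array([320.7, 203.9]), array([320.1, 184.8])]
```

```bash
python3 - <<'E'
from h import *
im=env.get_image("top")[155:235,270:360].astype(int)
g=im.sum(2)//3
np.set_printoptions(linewidth=400)
for r in range(0,80,2): print("".join(" .:-=+*#%@"[min(9,v//24)] for v in g[r]))
E
```

```text
####################*+=============================================+======================
####################*+=============================================+==================+===
############***+++**+======================================================+==+===========
****++++++++++======================================================+=====================
==========================+===============================================================
==========================================================================================
=================+========================================================================
=======================================++=+++++=++++==================+===================
======================-------======+++++++++===++++++++++=====================+===========
=========================--------=+++==------------===++++++====================+=========
==============================----=---::-::-------------==+++++===========================
====+=====+===================-::--------------------------=++*+==========================
=+======
[... 1839 characters left out ...]
+++++++++++++++++++++++++++++++++++++++++++*+****++--=+++++++++
=====++++++++++++=-::::--====+=++=+++++++++++++++++++++++++++++++++++++++++++=--=+++++++++
=====++++++++++++=-:::::-===========++=+++++++++++++++++++++++++++++++++++++=--=++++++++++
====++++++++++++=-:::::::-====================++++++++++++++++++++++++++++++=--=++++++++++
====++++++++++++=::::---:-------======================++=++++++++++++++++++=---+++++++++++
===++++++++++++=-:::-========---------=-======================++++++++++++=-:-=++++++++++=
==+++++++++++++=:::-==+++=+++========-=---------========================+==-:-=++++++++++=
==++++++++++++=-:::-=++++++=+++++++++=========----------==================-:-=+++++++++++=
```

```bash
python3 - <<'E'
from h import *
for p in ((316,193.3),(315,193.3)): print(ray("top",p,.121))
E
```

```text
[ 0.62231969 -0.00165797  0.121     ]
[6.22309070e-01 4.66269692e-04 1.21000000e-01]
```

Lifted (−2.0 N matches the tub's weight), with the tub centre at about (0.622,−0.001). I'm raising it and carrying it over the large tub.

Emit:
jog_arm --hand '[0.0,0.0,0.0,0.0,0.0]' --pt "0 0 0.025" --pt "0 0 0.035" --pt "0 0 0.03" --pt "-0.0153 0.0347 0" --pt "-0.0153 0.0347 0" --yaw '[0,0,0,0,0]'

```text
time_s: 14.9
position: [0.5424, 0.0571, 0.2146]
tool_rot: [[-0.256, 0.967, -0.0], [0.967, 0.256, 0.0], [0.0, -0.0, -1.0]]
ft_force: [-0.6, -0.5, -3.0]
grip_width: 0.0012
gripper_force: 57.3
```

Emit:
jog_arm --hand '[0.0,0.0,0.0,0.0,0.0]' --pt "-0.0153 0.0347 0" --pt "-0.0153 0.0347 0" --pt "-0.0153 0.0347 0" --pt "-0.0153 0.0347 0" --pt "-0.0152 0.0348 0" --yaw '[0,0,0,0,0]'

```text
time_s: 15.52
position: [0.4658, 0.2311, 0.2145]
tool_rot: [[-0.257, 0.966, -0.001], [0.966, 0.257, -0.0], [-0.0, -0.001, -1.0]]
ft_force: [0.3, -0.2, -2.6]
grip_width: 0.0013
gripper_force: 57.3
```

```bash
python3 - <<'E'
from h import *
st()
H=hsv(env.get_image("scene"))
i=np.indices(H.shape[:2])
k=(H[...,0]>18)&(H[...,0]<30)&(H[...,1]>130)&(H[...,2]>70)&(i[1]>230)&(i[0]>30)
for _,s,c in blobs(k,6): print("y",s,c)
k=((H[...,0]>172)|(H[...,0]<6))&(H[...,1]>150)&(i[1]>230)&(i[0]>60)
for _,s,c in blobs(k,6): print("r",s,c)
print([proj("scene",(.515,.242,.119+d)).round(1) for d in (0,.072)])
im=env.get_image("top")[185:290,150:260].astype(int).sum(2)//3
for r in range(0,105,3): print("".join(" .:-=+*#%@"[min(9,v//24)] for v in im[r]))
E
```

```text
t 15.53 p [0.4658 0.2311 0.2145] yaw_y 14.89 F [ 0.3318 -0.2012 -2.6045] w 0.0013 gf 57.34 q6 -1.5589546183750809
y [394 100  46  23 154] [413.2727 116.3052]
y [390 118   2   9  12] [390.75 122.25]
y [393 129   5   8  26] [395.3846 132.3462]
y [421 134   6   7  20] [423.75 137.2 ]
y [406 136   8   6  33] [409.4848 138.9091]
r [383 142  54  21 125] [407.112 156.848]
r [381 155  16  23  61] [388.2459 168.8033]
r [418 170   9   8  28] [422.4643 173.9643]
r [399 175  18   6  55] [406.9455 177.6182]
r [431 216  27  25 512] [443.5039 228.1191]
[array([412.3, 127.2]), array([417.2, 103.2])]
====+======++===========+=====+======================================================================++===++==
============+===+=================================================================================+=+++====+=+
==========+==+===============================================================================+=+=============+
========+====+===+===================================================================================+======+=
=+++++=+===============+=======+=================================
[... 2675 characters left out ...]
::::::::::::::::::::::::::::::::::
*****+==+***********+-:....:........   . ....::--------====-----=========++=+==-::::::::::::::::::::::::::::::
******+=++**********+=-::................ ....-=++++++++++++==========+++++++++=--::::::::::::::::::::::::::::
******++++**********+=-:................  ..:-===========+===============+++++++==-::::::::::::::::::::--=====
*******+=+***********+=::............. .. ..:-===========================++++++====-::::::::::::::::--==++++++
*******+++***********+=-:................  ..:===+===========++==+=+==+++++++++=++==-:::::::::::::::::-=+++++=
*****++++++***********+=::........... . .....:===============+========++++++++=+====-:::::::::::::::-===+++=+=
```

The medium tub is centred over the large one to within about 3 mm. Lowering it.

Emit:
jog_arm --hand '[0.0,0.0,0.0,0.0,0.0]' --pt "0 0 -0.02" --pt "0 0 -0.03" --pt "0 0 -0.02" --pt "0 0 -0.01" --pt "0 0 -0.006" --yaw '[0,0,0,0,0]'

```text
time_s: 16.25
position: [0.4669, 0.2298, 0.1286]
tool_rot: [[-0.257, 0.966, 0.0], [0.966, 0.257, -0.0], [-0.0, 0.0, -1.0]]
ft_force: [0.5, 0.2, -2.2]
grip_width: 0.0014
gripper_force: 57.3
```

Emit:
jog_arm --hand '[0.0,0.0,0.0,0.0,0.0]' --pt "0 0 -0.002" --pt "0 0 -0.002" --pt "0 0 -0.002" --pt "0 0 -0.001" --pt "0 0 0" --yaw '[0,0,0,0,0]'

```text
time_s: 16.88
position: [0.4666, 0.2301, 0.1219]
tool_rot: [[-0.257, 0.966, 0.0], [0.966, 0.257, 0.0], [-0.0, 0.0, -1.0]]
ft_force: [-1.0, -0.1, -1.6]
grip_width: 0.0013
gripper_force: 57.3
```

Emit:
jog_arm --hand '[0.0,0.0,0.0,0.0,0.0]' --pt "0 0 -0.001" --pt "0 0 -0.001" --pt "0 0 -0.001" --pt "0 0 -0.001" --pt "0 0 0" --yaw '[0,0,0,0,0]'

```text
time_s: 17.5
position: [0.4664, 0.2301, 0.1182]
tool_rot: [[-0.257, 0.966, 0.0], [0.966, 0.257, -0.0], [-0.0, 0.0, -1.0]]
ft_force: [-5.2, -2.1, 6.4]
grip_width: 0.0013
gripper_force: 58.4
```

Contact. One millimetre more, then open slowly.

Emit:
jog_arm --hand '[0.0,0.0,0.01,0.02,0.02]' --pt "0 0 -0.001" --pt "0 0 0" --pt "0 0 0" --pt "0 0 0" --pt "0 0 0" --yaw '[0,0,0,0,0]'

```text
time_s: 18.12
position: [0.4668, 0.2301, 0.1166]
tool_rot: [[-0.257, 0.966, 0.0], [0.966, 0.257, 0.0], [0.0, 0.0, -1.0]]
ft_force: [0.3, 0.6, -0.5]
grip_width: 0.02
gripper_force: 0.0
```

Emit:
jog_arm --hand '[0.02,0.02,0.02,0.04,0.06]' --pt "0 0 0" --pt "0 0 0.01" --pt "0 0 0.03" --pt "0 0 0.04" --pt "0 0 0.03" --yaw '[0,0,0,0,0]'

```text
time_s: 18.75
position: [0.4668, 0.2302, 0.2291]
tool_rot: [[-0.257, 0.966, 0.002], [0.966, 0.257, 0.0], [-0.0, 0.002, -1.0]]
ft_force: [0.4, -0.1, -0.1]
grip_width: 0.056
gripper_force: 0.0
```

```bash
python3 - <<'E'
from h import *
st()
im=env.get_image("top")[195:290,150:260].astype(int).sum(2)//3
for r in range(0,95,2): print("".join(" .:-=+*#%@"[min(9,v//24)] for v in im[r]))
H=hsv(env.get_image("scene"))
i=np.indices(H.shape[:2])
k=(H[...,0]>18)&(H[...,0]<30)&(H[...,1]>130)&(H[...,2]>70)&(i[1]>330)&(i[0]>60)
for _,s,c in blobs(k,6): print("y",s,c)
for z in (.112,.094): print(z,proj("scene",(.515,.242,z)))
E
```

```text
t 18.75 p [0.4668 0.2302 0.2291] yaw_y 14.9 F [ 0.3611 -0.0522 -0.1305] w 0.056 gf 0.0 q6 -1.6985367694356344
===+=======+=============================+========================================================+++=========
=++++==================================================================================================+======
=++===+++===============================================================================================+=====
+++=====+====+==+=================================================================================++==========
=====+==+======+====+==========+=+++==========================================================================
+==+++++====+++===============+=++==++========================================================================
=++=+++====+=====+====++========+============================================================================+
=++=+====++=+=++==========+==+=+==============+===============================================================
+++++++=+=++===+++====+=+=+++=++==+========+==++=++++++++=============================================
[... 3733 characters left out ...]
===========+==+++=+++===-::::::::::::::::--===+++
******+++************=-:....................:============================++++++==++==-:::::::::::::::::::-==++
******+++************+-::................ ..:------==============+===+++=++++++===++==-::::::::::::::::::::==+
******++++***********+=::...............   ....:::-=======+========+==+=++++++=++++++==-:::::::::::::::::::-=+
**++**++++************=-::.............. .......:-=============+=====+==+=++++++=+++====-:::::::::::::::--====
++++++++++************+-::............. . .... ..-============++=====++=++++++++++=++===-::::::::::::::-==++++
y [388 132  45  21 130] [407.5692 146.3769]
0.112 [411.8127 129.4163]
0.094 [410.6683 134.9371]
```

Medium is released and seated (the rim still shows a round floor disc). Back to the small tub now.

Emit:
jog_arm --hand '[0.07,0.0854,0.0854,0.0854,0.0854]' --pt "0.002 -0.052 0" --pt "0.002 -0.052 0" --pt "0.002 -0.052 0" --pt "0.002 -0.052 0" --pt "0.002 -0.052 0" --yaw '[0,0,0,0,0]'

```text
time_s: 19.48
position: [0.4763, -0.0315, 0.2266]
tool_rot: [[-0.257, 0.966, -0.0], [0.966, 0.257, 0.0], [0.0, -0.0, -1.0]]
ft_force: [0.2, -0.4, 0.1]
grip_width: 0.0858
gripper_force: 0.0
```

```bash
python3 - <<'E'
from h import *
st()
im=env.get_image("top")
lo=(150,195)
g=im[195:290,150:260].astype(int).sum(2)//3
for r in range(10,90,2): print(195+r,"".join(" .:-=+*#%@"[min(9,v//24)] for v in g[r,15:95]))
m=steel("top",(440,200),(520,310))
for mm,s,c in blobs(m,100): print(s+[440,200,0,0,0])
E
```

```text
t 19.48 p [ 0.4763 -0.0315  0.2266] yaw_y 14.89 F [ 0.2066 -0.3756  0.0807] w 0.0858 gf 0.0 q6 -32.931082085857994
205 ================================================================================
207 ================================================================================
209 ================================================================================
211 ===================================++++++=======================================
213 ==========+===============+++++++++==+++=+++++++================================
215 =======================+++++===------:--------==++++=--:::::::::---=============
217 ==================+++++==--::::::::::::::---------===+==-::.::.::::::-==========
219 ================+++++=-:::::::::-------==++*******+++=++++=:::.:::.:::::--======
221 ==============++++=-::::::--===++=====+++**#########*+=-==++=::::.::..:::::-====
223 ======++====++++=-:::::-=+++==----:-:-----==+++*++==-------=++-:::::..:...:::-==
225 ===+=======+++=-::::-==+==-:::::::::::--=+++*******+=-------=++=::.....:...:::--
227 ==========+++=::::-=++=-:::::::::::-=+**##%%%%
[... 1736 characters left out ...]
69 ==================++++=-::::----==+++===----------=+++==--:::::--==============+
271 ====================++++++==-:::::::::::-:---===+++++======================+=+=+
273 =======================+++++++++++====++++++++++++====================+=====+===
275 ==============================++++++++++++++==================================+=
277 ===================================================================+=======+===+
279 ============================================================================+=++
281 ============================================================================+===
283 =========================================================+==========+===========
[480 241  32  31 615]
```

The medium sits concentric in the large tub: its rim is at pixel (201,244.5), and the large centre seen at that height falls at (201,244). Moving on to the small tub.

Emit:
jog_arm --hand '[0.0854,0.0854,0.0854,0.0854,0.0854]' --pt "0.002 -0.052 0" --pt "0.002 -0.052 0" --pt "0.002 -0.052 0" --pt "0.002 -0.052 0" --pt "0.002 -0.052 0" --yaw '[0,0,0,0,0]' --grip_force 40

```text
time_s: 20.2
position: [0.4867, -0.2907, 0.2265]
tool_rot: [[-0.258, 0.966, -0.0], [0.966, 0.258, 0.001], [0.001, -0.0, -1.0]]
ft_force: [0.3, 0.0, 0.4]
grip_width: 0.0856
gripper_force: 0.0
```

Emit:
jog_arm --hand '[0.0854,0.0854,0.0854,0.0854,0.0854]' --pt "0.002 -0.05 0" --pt "0.002 -0.0488 0" --pt "0 0 -0.03" --pt "0 0 -0.03" --pt "0 0 0" --yaw '[0,0,0,0,0]'

```text
time_s: 20.82
position: [0.4903, -0.3873, 0.1645]
tool_rot: [[-0.257, 0.966, -0.003], [0.966, 0.257, 0.004], [0.005, -0.002, -1.0]]
ft_force: [-0.0, 0.2, 0.7]
grip_width: 0.0855
gripper_force: 0.0
```

```bash
python3 - <<'E'
from h import *
st(); print(bluepts(), ray("top",(496,256.5),.09))
for x,y in ((.490,-.391),):
    print([proj("scene",(x,y,z)).round(1) for z in (.0,.09)])
E
```

```text
t 20.82 p [ 0.4903 -0.3873  0.1645] yaw_y 14.92 F [-0.026   0.2199  0.7455] w 0.0855 gf 0.0 q6 -64.07541431406952
[(array([129, 173,  27,  18,  63], dtype=int32), array([145.3492, 184.5556])), (array([136, 190,  29,  18, 119], dtype=int32), array([153.3613, 201.4286]))] [ 0.4902 -0.3917  0.09  ]
[array([151.4, 195.4]), array([138.2, 171.3])]
```

Emit:
jog_arm --hand '[0.0854,0.0854,0.0854,0.0854,0.0854]' --pt "0 -0.002 -0.03" --pt "0 0 -0.03" --pt "0 0 -0.012" --pt "0 0 -0.005" --pt "0 0 0" --yaw '[0,0,0,0,0]'

```text
time_s: 21.5
position: [0.491, -0.3909, 0.0907]
tool_rot: [[-0.257, 0.966, 0.001], [0.966, 0.257, -0.001], [-0.001, 0.001, -1.0]]
ft_force: [0.0, 0.4, 0.1]
grip_width: 0.0854
gripper_force: 0.0
```

Emit:
jog_arm --hand '[0.075,0.068,0.06,0.06,0.06]' --pt "0 0 0" --pt "0 0 0" --pt "0 0 0" --pt "0 0 0" --pt "0 0 0" --yaw '[0,0,0,0,0]' --grip_force 50

```text
time_s: 22.12
position: [0.4912, -0.3911, 0.0913]
tool_rot: [[-0.257, 0.966, 0.002], [0.966, 0.257, -0.002], [-0.002, 0.001, -1.0]]
ft_force: [1.1, 1.2, 7.9]
grip_width: 0.0646
gripper_force: 53.3
```

Emit:
jog_arm --hand '[0.06,0.06,0.06,0.06,0.06]' --pt "0 0 0.005" --pt "0 0 0.015" --pt "0 0 0.02" --pt "0 0 0" --pt "0 0 0" --yaw '[0,0,0,0,0]'

```text
time_s: 22.75
position: [0.4904, -0.3905, 0.1293]
tool_rot: [[-0.257, 0.966, -0.001], [0.966, 0.257, 0.001], [0.001, -0.0, -1.0]]
ft_force: [0.4, 0.3, -1.4]
grip_width: 0.0645
gripper_force: 55.3
```

```bash
python3 - <<'E'
from h import *
st(); print(bluepts())
for z in (0,.04): print([proj("scene",(.491,-.391,z+d)).round(1) for d in (.005,.070)])
E
```

```text
t 22.75 p [ 0.4904 -0.3905  0.1293] yaw_y 14.89 F [ 0.4366  0.2959 -1.3819] w 0.0645 gf 55.32 q6 -64.22369668368975
[(array([122, 163,  28,  16,  67], dtype=int32), array([138.5224, 173.6716])), (array([130, 179,  30,  19, 129], dtype=int32), array([147.6279, 191.4729]))]
[array([150.7, 194.4]), array([141.2, 177.3])]
[array([145. , 184.1]), array([134.9, 165.8])]
```

The small tub is held upright (−1.4 N is its weight). Carrying it over the nest.

Emit:
jog_arm --hand '[0.06,0.06,0.06,0.06,0.06]' --pt "0 0 0.025" --pt "0 0 0.04" --pt "0 0 0.035" --pt "0.0016 0.0422 0" --pt "0.0016 0.0422 0" --yaw '[0,0,0,0,0]'

```text
time_s: 23.42
position: [0.4935, -0.3053, 0.2291]
tool_rot: [[-0.256, 0.967, -0.001], [0.967, 0.256, 0.001], [0.001, -0.0, -1.0]]
ft_force: [0.6, 0.2, -0.8]
grip_width: 0.0644
gripper_force: 55.6
```

Emit:
jog_arm --hand '[0.06,0.06,0.06,0.06,0.06]' --pt "0.0016 0.0422 0" --pt "0.0016 0.0422 0" --pt "0.0016 0.0422 0" --pt "0.0016 0.0422 0" --pt "0.0016 0.0422 0" --yaw '[0,0,0,0,0]'

```text
time_s: 24.05
position: [0.5015, -0.0939, 0.2291]
tool_rot: [[-0.257, 0.966, -0.001], [0.966, 0.257, 0.001], [0.001, -0.001, -1.0]]
ft_force: [0.1, 1.0, -1.6]
grip_width: 0.0644
gripper_force: 55.6
```

Emit:
jog_arm --hand '[0.06,0.06,0.06,0.06,0.06]' --pt "0.0016 0.0422 0" --pt "0.0016 0.0422 0" --pt "0.0016 0.0422 0" --pt "0.0016 0.0422 0" --pt "0.0016 0.0422 0" --yaw '[0,0,0,0,0]'

```text
time_s: 24.68
position: [0.5095, 0.1171, 0.2291]
tool_rot: [[-0.257, 0.966, -0.001], [0.966, 0.257, -0.0], [0.0, -0.001, -1.0]]
ft_force: [0.2, -0.3, -1.0]
grip_width: 0.0644
gripper_force: 55.6
```

Emit:
jog_arm --hand '[0.06,0.06,0.06,0.06,0.06]' --pt "0.0016 0.0422 0" --pt "0.0016 0.0422 0" --pt "0.0016 0.0422 0" --pt "0 0 0" --pt "0 0 0" --yaw '[0,0,0,0,0]'

```text
time_s: 25.3
position: [0.5144, 0.242, 0.2291]
tool_rot: [[-0.257, 0.966, -0.001], [0.966, 0.257, -0.001], [-0.0, -0.001, -1.0]]
ft_force: [0.0, -0.2, -1.2]
grip_width: 0.0648
gripper_force: 55.7
```

```bash
python3 - <<'E'
from h import *
p=st()["position"]; print(bluepts((330,20),(500,200)))
print([proj("scene",(.5147,.2423,p[2]-.0905+d)).round(1) for d in (.005,.070)])
print([proj("scene",(*p[:2],p[2]-.0905+d)).round(1) for d in (.005,.070)])
E
```

```text
t 25.3 p [0.5144 0.242  0.2291] yaw_y 14.9 F [ 0.0436 -0.223  -1.1645] w 0.0648 gf 55.67 q6 -1.6329072833462865
[(array([402,  97,  29,  12,  73], dtype=int32), array([414.4384, 105.1096])), (array([398, 119,  30,  13, 135], dtype=int32), array([411.7185, 126.7704]))]
[array([414. , 119.2]), array([418.6,  96.8])]
[array([413.8, 119.2]), array([418.5,  96.7])]
```

Aligned over the nest. Lowering it.

Emit:
jog_arm --hand '[0.06,0.06,0.06,0.06,0.06]' --pt "0 0 -0.02" --pt "0 0 -0.03" --pt "0 0 -0.025" --pt "0 0 -0.01" --pt "0 0 -0.004" --yaw '[0,0,0,0,0]'

```text
time_s: 25.98
position: [0.5149, 0.2418, 0.1408]
tool_rot: [[-0.256, 0.967, 0.0], [0.967, 0.256, -0.0], [-0.0, 0.0, -1.0]]
ft_force: [-0.1, 0.1, -1.9]
grip_width: 0.0643
gripper_force: 55.6
```

Emit:
jog_arm --hand '[0.06,0.06,0.06,0.06,0.06]' --pt "0 0 -0.002" --pt "0 0 -0.002" --pt "0 0 -0.002" --pt "0 0 -0.001" --pt "0 0 0" --yaw '[0,0,0,0,0]'

```text
time_s: 26.6
position: [0.5146, 0.2423, 0.1337]
tool_rot: [[-0.257, 0.966, -0.0], [0.966, 0.257, -0.0], [-0.0, -0.0, -1.0]]
ft_force: [-0.1, -0.3, -1.6]
grip_width: 0.0646
gripper_force: 55.6
```

Emit:
jog_arm --hand '[0.06,0.06,0.06,0.06,0.06]' --pt "0 0 -0.001" --pt "0 0 -0.001" --pt "0 0 -0.001" --pt "0 0 -0.0005" --pt "0 0 0" --yaw '[0,0,0,0,0]'

```text
time_s: 27.22
position: [0.5148, 0.2424, 0.1312]
tool_rot: [[-0.257, 0.966, 0.001], [0.966, 0.257, 0.0], [-0.0, 0.001, -1.0]]
ft_force: [-1.1, -0.6, 6.6]
grip_width: 0.0643
gripper_force: 56.5
```

Contact at z 0.131, against 0.1305 expected. I'll release slowly and rise straight up.

Emit:
jog_arm --hand '[0.066,0.072,0.08,0.0854,0.0854]' --pt "0 0 0" --pt "0 0 0" --pt "0 0 0" --pt "0 0 0" --pt "0 0 0" --yaw '[0,0,0,0,0]'

```text
time_s: 27.85
position: [0.5146, 0.2423, 0.1301]
tool_rot: [[-0.257, 0.966, -0.0], [0.966, 0.257, -0.0], [0.0, -0.0, -1.0]]
ft_force: [0.2, -0.2, 0.1]
grip_width: 0.0854
gripper_force: 0.0
```

Emit:
jog_arm --hand '[0.0854,0.0854,0.0854,0.0854,0.0854]' --pt "0 0 0" --pt "0 0 0.01" --pt "0 0 0.03" --pt "0 0 0.05" --pt "0 0 0.05" --yaw '[0,0,0,0,0]'

```text
time_s: 28.48
position: [0.5144, 0.2423, 0.2725]
tool_rot: [[-0.257, 0.966, 0.0], [0.966, 0.257, 0.0], [-0.0, 0.0, -1.0]]
ft_force: [0.7, 0.7, -0.5]
grip_width: 0.0855
gripper_force: 0.0
```

Emit:
jog_arm --hand '[0.0854,0.0854,0.0854,0.0854,0.0854]' --pt "0 -0.05 0" --pt "0 -0.05 0" --pt "0 -0.05 0" --pt "0 -0.05 0" --pt "0 0 0" --yaw '[0,0,0,0,0]'

```text
time_s: 29.1
position: [0.5147, 0.0397, 0.2709]
tool_rot: [[-0.253, 0.967, 0.001], [0.967, 0.253, -0.0], [-0.001, 0.001, -1.0]]
ft_force: [0.2, 0.4, 0.1]
grip_width: 0.0851
gripper_force: 0.0
```

```bash
python3 - <<'E'
from h import *
st()
im=env.get_image("top")[205:280,160:245].astype(int).sum(2)//3
for r in range(0,75,2): print(205+r,"".join(" .:-=+*#%@"[min(9,v//24)] for v in im[r]))
H=hsv(env.get_image("scene")); i=np.indices(H.shape[:2]); R=(i[1]>340)&(i[1]<470)&(i[0]>60)&(i[0]<200)
for n,k in(("blue",(H[...,0]>100)&(H[...,0]<130)&(H[...,1]>120)),("yel",(H[...,0]>18)&(H[...,0]<30)&(H[...,1]>130)&(H[...,2]>70)),("red",((H[...,0]>172)|(H[...,0]<6))&(H[...,1]>150))):
    for _,s,c in blobs(k&R,8): print(n,s,c)
for z in (.094,.112,.130): print(z,proj("scene",(.515,.242,z)).round(1),proj("top",(.515,.242,z)).round(1))
E
```

```text
t 29.1 p [0.5147 0.0397 0.2709] yaw_y 14.65 F [0.2315 0.3794 0.0629] w 0.0851 gf 0.0 q6 -23.386250541454903
205 =============================================================================--------
207 =====================================================================================
209 =====================================================================================
211 =+=+====+==============================+=+++++=======================================
213 ================+==============++++++++++=+++++++++++==========================+=+===
215 ========+=================+++++++==---------------===++++=--:::::::::--==+++++++++++=
217 ==+============++======++++++=--:::::::::::::----------==+++=-::::::::-=++++++++++++=
219 =====================+++++=-:::::::::-------==++*******+++=++++=-::::-=+++++++++++++=
221 ====+========+=====++++=-::::::-====++=====++**##########*+=-==++=:::=+++++++++++++=-
223 ==+=====+++=+=+==++++=-:::::-=++++=----::-----===++++++==-------==-:-=+++++++++++++=-
225 =====++========++++=-::::-==+==--::::::::::--=++*******++=------::::=+++++++++++++=-:
22
[... 2151 characters left out ...]
::::--
275 ==================================+++++++++++++++=========+**************+-::::::::::
277 ==========================================================+*************+=:::::::::::
279 =========================================================+**************+-::::::::::-
blue [398 133  28   9  51] [410.2549 138.2353]
yel [388 132  45  21 133] [407.5113 146.3158]
red [383 141  54  22 127] [406.9055 156.7638]
red [381 155   3  10  15] [382.3333 159.8   ]
red [386 168  11   9  41] [390.4146 172.0488]
red [418 170   9   8  28] [422.4643 173.9643]
red [399 175  16   6  54] [406.5926 177.6481]
0.094 [410.7 134.9] [203.4 243.3]
0.112 [411.8 129.4] [201.2 243.4]
0.13 [413.  123.7] [199.  243.4]
```

All three rims are concentric: the small rim is at about (199,242), with (199,243) expected for a seated tub. The bands are stepped as expected too, so I'm handing the job in.

```bash
python3 -c "
from rig import env
print(env.close_job())"
```

```text
the job is handed in; nothing more can be done
None
```

The three tubs are nested upright (small in medium in large), the jar, cup and spatula were never touched, and the job was handed in at about 29 s of the 67 s allowed; no verdict came back.

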